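Control check of a polarimeter: standard tube in, hood shut, reading started

TASK

Run the control check on the polarimeter: take the gold-coloured control tube out of its pocket in the foam tray, leaving the steel and the black tube in theirs, and lay it gently, not dropping it, in the two V saddles of the sample chamber, so that both saddles carry its barrel between the two end caps. Then shut the black hood fully over it and press the green start key right down and let it come back up. Do not disturb the other things on the bench.

Things in the scene. Friction and masses are not known exactly. Their poses are not given: they have to be found in the camera images.
- gold_tube: the control tube: gold (brass) barrel 20 mm in diameter between two black end caps 28 mm in diameter and 12 mm long; 120 mm long over all, caps beginning 48 mm from the middle, 130 g. Origin at its centre, x along the tube (its two ends are alike)
- steel_tube: the same tube in bare steel with dark caps: a bystander; origin and axes likewise
- black_tube: the same tube all black: a bystander; origin and axes likewise
- tray: aluminium-framed grey foam tray, 174 (x) x 246 (y) x 36 mm, fixed; origin under its centre, z up. Three pockets 66 mm apart along y, each with a tube along the tray's x, tube axis 28 mm above the bench; foam top at 34 mm, so the caps stand proud. A finger trench 46 mm wide runs across the middle of the pockets along y, floor at 14 mm. Play 1.5 to 2 mm round a tube
- polarimeter: white bench polarimeter, 220 (x) x 325 (y) x 118 mm, fixed; origin in the centre of its underside, z up, front towards its own -x (the robot sees it end-on, front to the right). Two housings, 118 mm high, at its two ends (from y = 86 mm outwards); between them the sample chamber, 160 mm from front to back, floor 40 mm and front sill 73 mm above the bench
- cradle (a point): point midway between the two V saddles where the centre of a tube lies when it rests in both, 78 mm above the bench; z up, tube along its y. Saddles at y = -38 and +38 mm, each 8 mm thick, the V 32 mm wide at its mouth, open space between them; the tube has 6 mm play along y before a cap meets a saddle
- hood (a joint): black chamber hood, hinged along its back edge: 0 = shut, 1.35 rad = fully up; stays where it is left. Plate 166 mm from hinge to front, 168 mm wide, with a front apron 40 mm deep at right angles and a 64 mm finger lip on the apron's lower edge. When up it leans forward over the saddles, so a gripper must come in tilted, from the front side
- hood_hinge (a point): middle of the hood's hinge line, 115 mm above the bench, 85 mm behind the cradle; the hinge line runs along the polarimeter's y
- hood_edge (a point): middle of the hood's front upper edge (where plate and apron meet), on the outer face; moves with the hood; 164 mm from the hinge, 118 mm above the bench when shut
- start_key (a joint): green round start key, 28 mm across, on top of the housing nearer the robot: 0 = up, 0.006 m = right down; spring return, about 5 N
- start_key_top (a point): centre of the key's top face, pressed straight down
- dye_bottle: bystander: amber bottle with black cap, 34 x 34 x 62 mm; origin under its centre
- petri_dish: bystander: white petri dish, 94 mm across, 16 mm high; origin under its centre
- water_bottle: bystander: white water bottle, 48 x 48 x 105 mm; origin under its centre
There are look-alikes about, which are no part of the job. What is meant by the gold_tube is not pink, and is the smaller of those in its own colour.

How it is judged:
By the outcome, as a careful person would: the job done as asked, in the order asked, and still so for the second after the job is handed in, with the robot touching nothing.
It also fails if it takes over 64 s, if anything falls off the work surface, if the arm or the gripper's body presses on something with over 40 N, if the wrist force passes 120 N, or if a joint passes its speed limit or range.

ROBOT

A 6-joint arm with a two-finger parallel gripper is mounted at the origin on the work surface; the furniture and walls round the work are solid. World frame = base frame: x ahead of the robot, y to its left, z up, the work surface at z = 0. Lengths are in mm, angles in rad, forces in N, time in s.
With the tool pointing down it reaches from about 250 to 800 mm from the base axis. Payload 3.9 kg.
Tool frame: the origin (TCP) lies on the centre line of the jaws, within the pads' length; the fingertips stand 14 mm ahead of it and the grasp point (between the pads) lies 5 mm behind it (env.tip_reach is the distance from the TCP to the fingertips, in mm); z points along the fingers, y is the line along which they close (so a half turn about z gives the same grasp; the last joint's range is limited). The gripper opens to 85 mm and grips with 20 to 120 N. Pads are 22 mm wide; open, the fingers measure 114 mm over their backs; the gripper's body (76 mm by 85 mm) begins 54 mm behind the grasp point. The pads swing forward as they close: fully open they stand 13 mm farther back than shut.
Start: joints at [-1.225, 0.26, -0.138, 1.173, 0, 1.571], TCP at [177.943, -493.914, 245.304] pointing down, gripper open.
Joint ranges: [-2.78, 2.78], [-0.83, 1.72], [-1.28, 1.37], [-1.9, 2.12], [-1.57, 1.48], [-3.14, 3.14]. Speed limits (rad/s): [2.57, 2.57, 3.14, 3.14, 3.14, 3.14].

INTERFACE

Orientations are given as a unit quaternion [x, y, z, w].
In Python, from plant import env gives the robot as it stands.
- The arm moves only by the tool step_arm, never from a script. Its argument "commands" is a list of rows, each a list of 3 entries, a list of its own where there are three numbers: the shift along the tool's x, y, z in mm, then the turn, a rotation vector about the tool's x, y, z in rad, then the finger opening in mm, from 0 to 85.4. In form: [[[tx, ty, tz], [ax, ay, az], fingers], ...]. A call has 1 to 8 rows; each row shifts and turns the commanded pose from where the row before left it, along the tool's axes as they then stand; what a row does not reach is not made up. A row lasts 1/10 s, in which the tool goes at most 50 mm and 8.59 degrees, less where a joint would pass 70% of its speed; a pose out of reach is approached as far as the arm can. A call with a gripper value outside its range is refused whole. The fingers move at their own pace and stop on an object; "newtons" is the grip in N (left out, the last holds). Time passes only in rows, so rows that do not move let the fingers close. It gives the time, the measured TCP pose, the force, the opening and the grip force at its end, in the units of the state.
- env.get_obs(): the state, without advancing time (a new reading comes with each control period).
- env.read_camera(name): name is "scene" or "top" or "wrist"; returns a dict with "img" (480x640x3 uint8, red, green, blue), "z_map" (480x640 float32, mm along the optical axis (not along the pixel's ray), 0 where there is no reading), "fx", "fy", "cx", "cy" (pixels), "R" (3x3) and "t" (3): a world point X has camera coordinates R X + t. Camera axes: x right, y down, z forward; pixel columns grow to the right and rows downward; lengths in mm; the calibration is good to about 2 mm. The wrist camera is an equidistant fisheye: a pixel r from the principal point sees the ray r / f radians off the axis. A picture is of the moment at which its call begins.
- env.hand_in(): hands the job in; it is judged then, once.
The state is a dict: "time": time; "joints": joint angles; "dq": joint speeds; "joint_torque": joint torques, N m; "position": TCP position; "orientation": TCP orientation; "wrist_force": force on the tool from outside, world axes, zero at the start; "wrist_torque": the same for the moment, N m; "width": opening from 0.0 (shut) to 1.0 (fully open); "grip_force": force on a finger pad.
Only numpy, scipy, OpenCV 4.12 (cv2) and the standard library are available. Lean on these libraries where they do the work, as an engineer would, in place of code of your own. Each camera call takes 0.05 s, during which the arm holds its last target. There are 200 camera calls.

## Working session

There is one attempt and no reset: what is moved stays moved. The work goes in short steps, Python scripts to look and compute and a tool call to move; the robot and the scene stay as the last step left them, time stands still between calls to the robot, and variables do not carry over. Pictures are saved under pics/ and viewed, at most 10 in all, crops included, and the job is handed in when it is done.

Besides the shell and the picture viewer there is one more tool, called after ">>>" by a JSON object that holds its "fn" and its "kwargs", one argument or row to a line. step_arm: Moves the arm, as the interface text tells. Its arguments: {"type":"object","properties":{"commands":{"type":"array","items":{"type":"array"}},"newtons":{"type":"number"}},"required":["commands"]}

```bash
ls; mkdir -p pics; cat > h.py <<'E'
import numpy as np, cv2
from plant import env
def cam(n):
    return env.read_camera(n)
def pts(c):
    z=c['z_map']; v,u=np.mgrid[0:480,0:640]
    P=np.stack([(u-c['cx'])/c['fx']*z,(v-c['cy'])/c['fy']*z,z],-1)
    return (P-c['t'])@c['R']
def proj(c,X):
    p=np.asarray(X,float)@np.asarray(c['R']).T+c['t']
    return np.stack([c['fx']*p[...,0]/p[...,2]+c['cx'],c['fy']*p[...,1]/p[...,2]+c['cy']],-1)
E
python3 - <<'E'
from h import *
for n in('scene','top'):
    c=cam(n); cv2.imwrite(f'pics/{n}0.png',c['img'][:,:,::-1]); np.savez(f'{n}0.npz',**c)
    print(n,c['fx'],c['fy'],c['cx'],c['cy'],np.round(c['R'],3).tolist(),np.round(c['t'],1), (c['z_map']>0).mean())
E
```

```text
pics
scene 478.66477264511457 478.66477264511457 318.7211582018181 236.64223328576563 [[-0.799, -0.601, -0.017], [-0.429, 0.589, -0.685], [0.421, -0.54, -0.728]] [ 246.7  424.9 1166.4] 0.9647200520833333
top 461.35627430215305 461.35627430215305 313.8646667492058 242.89034879527128 [[0.015, -1.0, -0.001], [-0.996, -0.014, -0.093], [0.093, 0.002, -0.996]] [-230.8  471.5 1466.2] 0.9961067708333333
```

View pics/scene0.png

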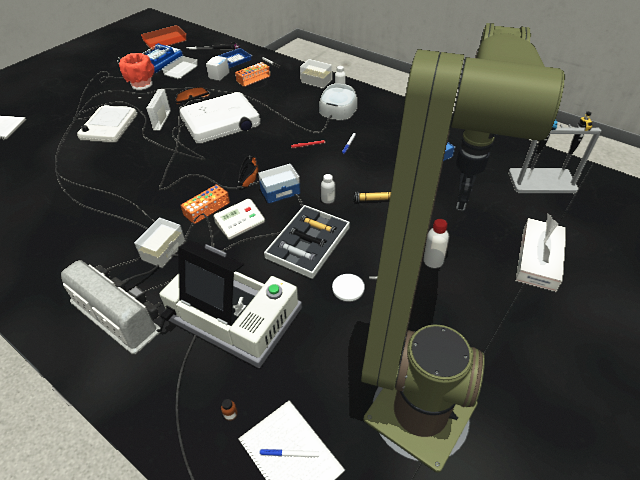

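View pics/top0.png

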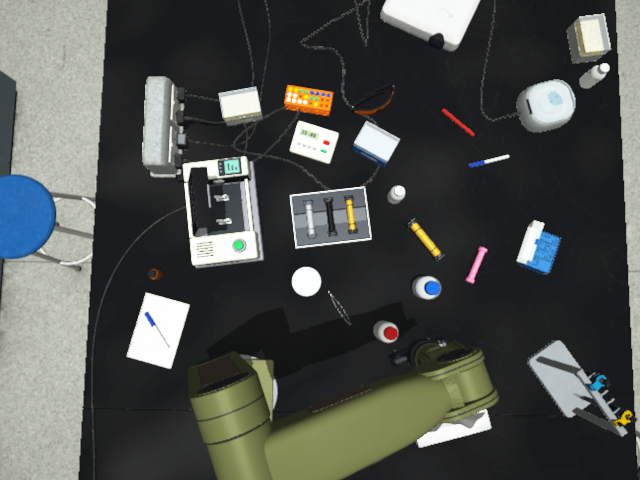

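Top view: there are two gold tubes, one in the tray at (350,214) and a larger one loose at (425,240), plus a pink one at (477,265). The one in the tray pocket fits: it is gold, smaller, and not pink. The polarimeter is at (222,212), with its key at (239,245) and its hood up at (198,200). I'll enlarge to confirm and measure.

```bash
cat > m.py <<'E'
from h import *
T=dict(np.load('top0.npz'));S=dict(np.load('scene0.npz'))
img=T['img'][:,:,::-1]
a=cv2.resize(img[145:275,175:275],None,fx=4,fy=4.,interpolation=cv2.INTER_CUBIC)
b=cv2.resize(img[145:275,285:385],None,fx=4,fy=4.,interpolation=cv2.INTER_CUBIC)
cv2.imwrite('pics/crop1.png',np.hstack([a,b]))
def ray(c,uv):
    d=np.array([(uv[0]-c['cx'])/c['fx'],(uv[1]-c['cy'])/c['fy'],1])@c['R']; return -c['R'].T@c['t'],d/np.linalg.norm(d)
def tri(u1,u2):
    o1,d1=ray(T,u1);o2,d2=ray(S,u2)
    A=np.stack([d1,-d2],1); s=np.linalg.lstsq(A,o2-o1,rcond=None)[0]
    p,q=o1+s[0]*d1,o2+s[1]*d2
    return (p+q)/2,np.linalg.norm(p-q)
def blobs(c,lo,hi,roi,amin=20):
    h=cv2.cvtColor(c['img'],cv2.COLOR_RGB2HSV); m=cv2.inRange(h,lo,hi)
    k=np.zeros_like(m);x0,y0,x1,y1=roi;k[y0:y1,x0:x1]=m[y0:y1,x0:x1]
    n,l,s,ce=cv2.connectedComponentsWithStats(k)
    return [(l==i,ce[i],s[i,4]) for i in range(1,n) if s[i,4]>=amin]
if __name__=='__main__':
    for nm,lo,hi,rt,rs in(('gold',(12,120,90),(32,255,255),(335,185,368,245),(295,210,345,240)),
                       ('bigG',(12,120,90),(32,255,255),(400,210,450,265),(350,185,395,205)),
                       ('key',(50,120,60),(80,255,255),(225,230,255,260),(260,280,290,300))):
        out=[]
        for c,r in((T,rt),(S,rs)):
            bs=blobs(c,lo,hi,r,12)
            P=pts(c)
            for m,ce,ar in bs:
                rr=cv2.minAreaRect(np.argwhere(m)[:,::-1].astype(np.float32))
                print(nm,ce.round(1),ar,'rect',np.round(rr[1],1),'3d med',np.median(P[m],0).round(1),'zmax',np.percentile(P[m][:,2],95).round(1))
            out.append(max(bs,key=lambda b:b[2])[1])
        print(nm,'tri',tri(*out))
E
python3 m.py
```

```text
gold [350.3 214.2] 183 rect [29.4  6.3] 3d med [ 568.2 -338.9   35.9] zmax 41.6
gold [316.9 224. ] 137 rect [27.1  5.6] 3d med [ 571.  -336.7   34.7] zmax 39.1
gold tri (array([ 569.12924945, -339.11915676,   32.60680665]), np.float64(2.3588342297077927))
bigG [425.4 239.3] 338 rect [39.8  8.6] 3d med [ 491.8 -583.1   27.7] zmax 33.9
bigG [374.5 195.6] 198 rect [ 7. 31.] 3d med [ 497.9 -571.5   25.7] zmax 33.8
bigG tri (array([ 495.89049178, -581.93301031,   18.93113062]), np.float64(8.984940342541758))
key [238.1 244.7] 64 rect [8. 8.] 3d med [454.6   0.6 139.2] zmax 144.6
key [273.5 288.9] 76 rect [8. 9.] 3d med [452.2   2.  138.7] zmax 141.8
key tri (array([454.85794808,   0.76519369, 135.67495919]), np.float64(1.3344321474794387))
```

View pics/crop1.png

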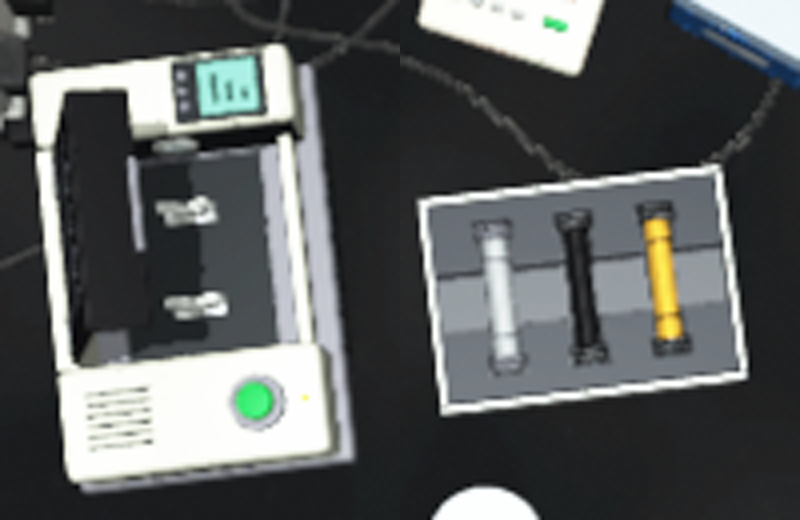

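The crop shows the gold tube with black caps in the tray's right-hand pocket, at crop (663,280). The saddles are at crop (190,210) and (195,303), and the key is at crop (258,403). Next I measure frames and orientations.

```bash
cat > m2.py <<'E'
from m import *
for nm,c in(('T',T),('S',S)):
    P=pts(c);hsv=cv2.cvtColor(c['img'],cv2.COLOR_RGB2HSV)
    near=(P[...,0]>380)&(P[...,0]<800)&(P[...,1]>-80)&(P[...,1]<200)
    wh=(hsv[...,2]>150)&(hsv[...,1]<60)
    m=near&wh&(P[...,2]>100)&(P[...,2]<135)
    Q=P[m]; print(nm,'housing n',len(Q),'z',np.percentile(Q[:,2],[10,50,90]).round(1))
    for lo,hi in((0,560),(560,900)):
        q=Q[(Q[:,0]>lo)&(Q[:,0]<hi)]
        if len(q)>20: print('  rect',cv2.minAreaRect(q[:,:2].astype(np.float32)),'zmed',np.median(q[:,2]))
    m=near&wh; q=P[m&(P[...,2]>60)]
    print('  all',cv2.minAreaRect(q[:,:2].astype(np.float32)))
    # saddles
    m=near&wh&(P[...,2]>55)&(P[...,2]<100)&(P[...,0]>490)&(P[...,0]<660)
    n,l,s,ce=cv2.connectedComponentsWithStats(m.astype(np.uint8))
    for i in range(1,n):
        if s[i,4]>6: q=P[l==i]; print('  sad',ce[i].round(1),s[i,4],q.mean(0).round(1),q.min(0).round(1),q.max(0).round(1))
    # hood: dark and high
    m=near&(hsv[...,2]<90)&(P[...,2]>135); q=P[m]
    print('  hood n',len(q),q.min(0).round(),q.max(0).round())
    cen=np.median(q,0)
    if len(q)>50:
        for k in range(5):
            w=np.linalg.svd(q-q.mean(0),full_matrices=False)[2][2]; r=(q-q.mean(0))@w; q=q[abs(r)<max(3,1.5*r.std())]
        print('  plane n',w.round(3),q.mean(0).round(1),len(q))
    # tray
    tr=(P[...,0]>440)&(P[...,0]<700)&(P[...,1]>-420)&(P[...,1]<-120)&(P[...,2]>25)&(P[...,2]<60)
    q=P[tr&wh][:,:2].astype(np.float32); print('  tray',cv2.minAreaRect(q), np.median(P[tr&wh][:,2]))
b=blobs(T,(12,120,90),(32,255,255),(335,185,368,245),12)
m=max(b,key=lambda b:b[2])[0]
e=np.argwhere(m)[:,::-1].astype(float)
w=np.linalg.svd(e-e.mean(0),full_matrices=False)[2][0]
for s in(-1,1):
    o,d=ray(T,e.mean(0)+s*w*14); print('tubept z33',o+d*(33-o[2])/d[2])
E
python3 m2.py
```

```text
T housing n 2587 z [112.4 118.  122.6]
  rect ((489.047607421875, 56.829010009765625), (165.10414123535156, 201.57693481445312), 7.2881693840026855) zmed 118.22432090365865
  rect ((647.1663208007812, 78.13996887207031), (147.89122009277344, 201.18614196777344), 7.94871711730957) zmed 117.22430312969193
  all ((607.2963256835938, 72.85125732421875), (403.7435607910156, 201.00674438476562), 7.69862174987793)
  sad [248.5 206.1] 177 [583.4 -17.2  71.7] [509.8 -30.1  55.7] [658.5  -2.7  81.1]
  sad [220.5 196.2] 26 [613.3  71.5  73. ] [608.9  54.7  63.4] [619.   88.2  86.9]
  sad [223.2 219.8] 29 [538.5  60.7  72. ] [534.2  44.5  58.6] [543.6  77.7  83.7]
  hood n 1120 [483.  52. 151.] [655. 152. 281.]
  plane n [ 0.127 -0.842 -0.524] [568.7  96.6 255.2] 593
  tray ((559.96923828125, -273.6387634277344), (174.31195068359375, 245.23037719726562), 7.453085899353027) 35.521626037654784
S housing n 2543 z [110.  116.6 120. ]
  rect ((489.44537353515625, 55.285865783691406), (168.00177001953125, 203.42623901367188), 7.570274353027344) zmed 116.76150530342103
  rect ((645.0938110351562, 164.4967041015625), (67.14138793945312, 161.89224243164062), 73.90447998046875) zmed 115.33942486081571
  all ((609.42138671875, 73.18509674072266), (411.9967346191406, 201.53233337402344), 8.532858848571777)
  sad [248.2 278.5] 106 [573.2 -18.7  71.3] [524.9 -29.4  64.7] [622.2  -9.7  78. ]
  sad [239.9 300.7] 29 [539.   51.9  70.8] [535.4  41.8  56.2] [545.2  62.1  81.3]
  hood n 3223 [481.  51. 135.] [659. 159. 275.]
  plane n [-0.129  0.939  0.319] [565.  122.9 207.4] 2416
  tray ((560.1113891601562, -275.95050048828125), (176.63400268554688, 252.6407470703125), 7.735196113586426) 34.16383766701377
tubept z33 [ 613.2921731  -333.83809717   33.        ]
tubept z33 [ 523.09366434 -345.57053435   33.        ]
```

```bash
cat >> h.py <<'E'
from scipy.spatial.transform import Rotation as Ro
def st():
    o=env.get_obs(); R=Ro.from_quat(o['orientation']).as_matrix()
    return o,np.array(o['position']),R
# tilt: world tool rotation with tool x along +-yaw, tool z tilted th toward world back (+y-ish)
def want(yaw,th,sx=1):
    x=np.array([np.cos(yaw),np.sin(yaw),0])*sx; b=np.array([-np.sin(yaw),np.cos(yaw),0])
    z=b*np.sin(th)-np.array([0,0,np.cos(th)]); return np.stack([x,np.cross(z,x),z],1)
def plan(p,Rw):
    o,P,R=st()
    print('t',round(o['time'],2),'pos',P.round(1),'shift in tool',(R.T@(np.array(p)-P)).round(1),'rotvec',Ro.from_matrix(R.T@Rw).as_rotvec().round(3),'shift in new tool',(Rw.T@(np.array(p)-P)).round(1),'W',np.round(o['wrist_force'],1),'j',np.round(o['joints'],2))
E
python3 - <<'E'
from h import *
o,P,R=st(); print(R.round(3),o['width'])
for s in(1,-1): plan([569,-339.3,150],want(.131,0,s))
E
```

```text
[[ 0.941  0.339 -0.001]
 [ 0.339 -0.941  0.002]
 [ 0.    -0.002 -1.   ]] 1.0022165784481887
t 0.1 pos [ 177.8 -493.4  244.5] shift in tool [420.3 -12.2  94.6] rotvec [-0.002  0.     0.215] shift in new tool [ 408.  -101.6   94.5] W [-0.3 -0.5  0.9] j [-1.22  0.26 -0.14  1.17  0.    1.57]
t 0.1 pos [ 177.8 -493.4  244.5] shift in tool [420.3 -12.2  94.6] rotvec [-0.    -0.003 -2.927] shift in new tool [-408.   101.6   94.5] W [-0.3 -0.5  0.9] j [-1.22  0.26 -0.14  1.17  0.    1.57]
```

>>> {"fn": "step_arm", "kwargs": {
  "commands": [
    [[0,0,0],[0,0,0.11],50],
    [[0,0,0],[0,0,0.105],50],
    [[48,-12,0],[0,0,0],50],
    [[48,-12,0],[0,0,0],50],
    [[48,-12,0],[0,0,0],50],
    [[48,-12,0],[0,0,0],50],
    [[48,-12,0],[0,0,0],50],
    [[48,-12,0],[0,0,0],50]
  ],
  "newtons": 40
}}

```text
time: 0.9
position: [455.6, -383.8, 244.9]
orientation: [0.998, 0.065, -0.0, -0.0]
wrist_force: [0.0, -0.6, 0.1]
width: 0.587
grip_force: 0.0
```

```bash
python3 - <<'E'
from h import *
plan([569,-339.3,150],want(.131,0))
E
```

```text
t 0.9 pos [ 455.6 -383.8  244.9] shift in tool [118.3 -29.3  94.8] rotvec [-0.     0.001 -0.   ] shift in new tool [118.3 -29.3  94.9] W [ 0.  -0.6  0.1] j [-0.7   0.38  0.04  1.23 -0.    2.31]
```

>>> {"fn": "step_arm", "kwargs": {
  "commands": [
    [[40,-10,20],[0,0,0],50],
    [[40,-10,35],[0,0,0],50],
    [[38,-9,40],[0,0,0],50],
    [[0,0,0],[0,0,0],50]
  ]
}}

```text
time: 1.3
position: [561.3, -339.3, 150.3]
orientation: [0.998, 0.068, -0.003, -0.003]
wrist_force: [-1.4, 0.5, 0.5]
width: 0.584
grip_force: 0.0
```

```bash
cat > w.py <<'E'
from h import *
def wpix(c):
    # world ray per pixel of fisheye
    v,u=np.mgrid[0:480,0:640].astype(float); x=(u-c['cx'])/c['fx'];y=(v-c['cy'])/c['fy'];r=np.hypot(x,y)+1e-9
    d=np.stack([x/r*np.sin(r),y/r*np.sin(r),np.cos(r)],-1)
    return -c['R'].T@c['t'], d@c['R'], d
def wray(c,uv):
    x=(uv[0]-c['cx'])/c['fx'];y=(uv[1]-c['cy'])/c['fy'];r=np.hypot(x,y)+1e-9
    return -c['R'].T@c['t'], np.array([x/r*np.sin(r),y/r*np.sin(r),np.cos(r)])@c['R']
def wpts(c):
    o,D,d=wpix(c); return o+D*(c['z_map']/np.maximum(d[...,2],.05))[...,None]
E
python3 - <<'E'
from w import *
c=cam('wrist'); np.savez('w1.npz',**c); cv2.imwrite('pics/w1.png',c['img'][:,:,::-1])
P=wpts(c);hsv=cv2.cvtColor(c['img'],cv2.COLOR_RGB2HSV)
o,D,_=wpix(c); print('cam',o,c['fx'])
m=cv2.inRange(hsv,(12,120,90),(32,255,255))
n,l,s,ce=cv2.connectedComponentsWithStats(m)
for i in range(1,n):
    if s[i,4]>150:
        q=P[l==i];g=o+D[l==i]*((33-o[2])/D[l==i][:,2])[:,None]
        mu=g.mean(0);w=np.linalg.svd(g[:,:2]-mu[:2],full_matrices=False)[2][0]
        print(ce[i].round(),s[i,4],'depth',np.median(q,0).round(1),'zmax',np.percentile(q[:,2],95).round(1),'plane33',mu.round(1),'ang',np.degrees(np.arctan2(w[1],w[0])), cv2.minAreaRect(g[:,:2].astype(np.float32)))
plan([569,-339.3,33],want(.131,0))
E
```

```text
cam [ 634.85236462 -331.58561755  279.58155054] 371.64829954431775
[327. 172.] 717 depth [ 609.3 -337.8   37.8] zmax 40.0 plane33 [ 608.8 -337.9   33. ] ang -84.58785117201214 ((608.7258911132812, -338.20501708984375), (16.144607543945312, 19.34781837463379), 7.9768290519714355)
[327. 234.] 2675 depth [ 568.4 -342.9   37.5] zmax 39.7 plane33 [ 565.8 -343.6   33. ] ang -172.5410393394271 ((559.1085205078125, -344.6292724609375), (81.24907684326172, 19.645288467407227), 7.920497417449951)
[562. 339.] 1374 depth [ 495.4 -578.    28.1] zmax 31.6 plane33 [ 497.  -573.8   33. ] ang -139.6476641065374 ((494.15911865234375, -579.9812622070312), (129.36819458007812, 27.106510162353516), 39.180904388427734)
t 1.35 pos [ 560.1 -340.9  152.9] shift in tool [  9.8   0.2 119.8] rotvec [-0.005  0.006  0.003] shift in new tool [  9.   -0.4 119.9] W [-1.4 -0.9  0.8] j [-0.55  0.54  0.05  1.09 -0.    2.46]
```

View pics/w1.png

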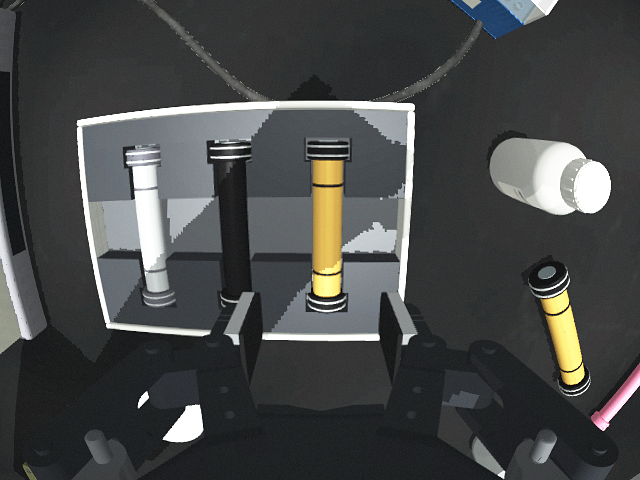

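The wrist view shows the gold tube from (328,140) to (327,312) in the right-hand pocket. Both jaws are open around its line. I'll descend to above the caps and re-measure.

>>> {"fn": "step_arm", "kwargs": {
  "commands": [
    [[4,0,30],[0,0,0],50],
    [[4,0,30],[0,0,0],50],
    [[0,0,18],[0,0,0],50],
    [[0,0,0],[0,0,0],50],
    [[0,0,0],[0,0,0],50]
  ]
}}

```text
time: 1.85
position: [568.0, -343.2, 80.4]
orientation: [0.998, 0.065, 0.0, 0.0]
wrist_force: [0.1, -0.3, 0.4]
width: 0.581
grip_force: 0.0
```

```bash
python3 - <<'E'
from w import *
c=dict(np.load('w1.npz'))
for uv in((327,160),(327,293)):
    o,d=wray(c,uv); print('w1',o+d*(38-o[2])/d[2])
c=cam('wrist'); np.savez('w2.npz',**c); cv2.imwrite('pics/w2.png',c['img'][:,:,::-1])
hsv=cv2.cvtColor(c['img'],cv2.COLOR_RGB2HSV)
o,D,_=wpix(c); print('cam',o,c['fx'])
m=cv2.inRange(hsv,(12,120,90),(32,255,255))
m[:,:250]=0;m[:,420:]=0
g=(o+D*((33-o[2])/D[...,2])[...,None])[m>0]; mu=g.mean(0); print(np.polyfit(g[:,0]-569,g[:,1],1))
print(np.argwhere(m>0).min(0),np.argwhere(m>0).max(0))
plan([569,-341.5,32],want(.131,0))
plan([569,-341.5,32],want(.131,0))
E
```

```text
w1 [ 617.01616111 -336.65447815   38.        ]
w1 [ 524.41538472 -349.76849805   38.        ]
cam [ 640.64755458 -335.0671072   210.21739237] 371.64829954431775
[ 1.29638047e-01 -3.43431457e+02]
[185 298] [361 338]
t 1.9 pos [ 568.8 -343.5   81.1] shift in tool [ 0.4 -2.1 49.1] rotvec [ 0.002 -0.002 -0.001] shift in new tool [ 0.5 -2.  49.1] W [-0.8 -1.1 -0.3] j [-0.54  0.59 -0.04  0.93 -0.    2.47]
t 1.9 pos [ 568.8 -343.5   81.1] shift in tool [ 0.4 -2.1 49.1] rotvec [ 0.002 -0.002 -0.001] shift in new tool [ 0.5 -2.  49.1] W [-0.8 -1.1 -0.3] j [-0.54  0.59 -0.04  0.93 -0.    2.47]
```

View pics/w2.png

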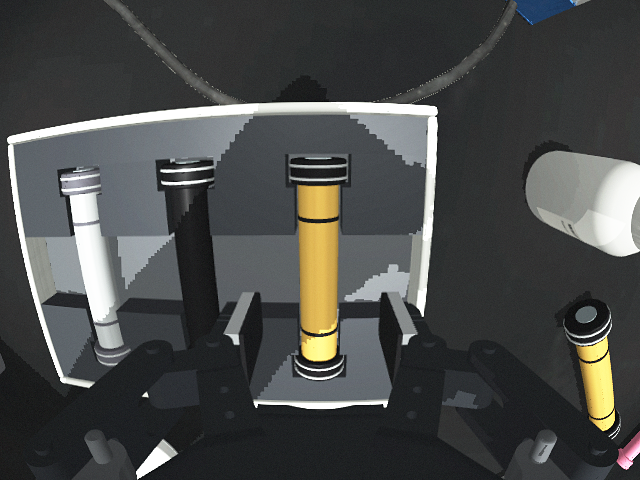

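The tube is now centred at column 320 between the pads at columns 250 and 390. I'll go straight down and close.

>>> {"fn": "step_arm", "kwargs": {
  "commands": [
    [[0.5,0,20],[0,0,0],50],
    [[0.5,0,18],[0,0,0],50],
    [[0,0,10],[0,0,0],50],
    [[0,0,0],[0,0,0],50]
  ]
}}

```text
time: 2.3
position: [568.9, -342.3, 31.1]
orientation: [0.998, 0.065, -0.0, -0.0]
wrist_force: [-0.1, -0.4, 0.8]
width: 0.585
grip_force: 0.0
```

>>> {"fn": "step_arm", "kwargs": {
  "commands": [
    [[0,0,0],[0,0,0],30],
    [[0,0,0],[0,0,0],24],
    [[0,0,0],[0,0,0],10],
    [[0,0,0],[0,0,0],10],
    [[0,0,0],[0,0,0],10],
    [[0,0,0],[0,0,0],10]
  ],
  "newtons": 40
}}

```text
time: 2.9
position: [570.3, -342.8, 32.6]
orientation: [0.998, 0.065, 0.001, 0.001]
wrist_force: [-0.0, 1.3, 5.1]
width: 0.216
grip_force: 39.1
```

>>> {"fn": "step_arm", "kwargs": {
  "commands": [
    [[0,0,-8],[0,0,0],10],
    [[0,0,-12],[0,0,0],10],
    [[0,0,-25],[0,0,0],10],
    [[0,0,-40],[0,0,0],10],
    [[0,0,-45],[0,0,0],10],
    [[0,0,-45],[0,0,0],10],
    [[0,0,-30],[0,0,0],10],
    [[0,0,0],[0,0,0],10]
  ],
  "newtons": 60
}}

```text
time: 3.7
position: [571.9, -343.7, 243.0]
orientation: [0.998, 0.065, 0.004, 0.003]
wrist_force: [1.1, -0.5, -1.9]
width: 0.206
grip_force: 58.7
```

```bash
python3 - <<'E'
from w import *
c=cam('wrist'); np.savez('w3.npz',**c)
cv2.imwrite('pics/w3.png',c['img'][:,:,::-1])
o,P,R=st(); print(P,o['width'],o['grip_force'],np.round(o['wrist_force'],1))
hsv=cv2.cvtColor(c['img'],cv2.COLOR_RGB2HSV);m=cv2.inRange(hsv,(12,120,90),(32,255,255));m[:,:250]=0;m[:,420:]=0
print(np.argwhere(m>0).min(0),np.argwhere(m>0).max(0))
q=wpts(c)[m>0]; print('in tool frame',np.median((q-P)@R,0).round(1),((q-P)@R).min(0).round(1),((q-P)@R).max(0).round(1))
for th in(.6,.7): plan([576,66.3-0,300],want(.134,th))
E
```

```text
[ 570.79084413 -343.05152244  239.76238281] 0.2072084831845061 58.717294335365295 [-0.1 -0.8 -0.7]
[210 294] [410 347]
in tool frame [12.9  2.1 -8.3] [-245.1   -8.  -133.3] [ 73.7  30.7 239. ]
t 3.75 pos [ 570.8 -343.1  239.8] shift in tool [  58.9 -404.9  -61.5] rotvec [ 0.604 -0.006 -0.002] shift in new tool [  59.9 -368.3  179. ] W [-0.1 -0.8 -0.7] j [-0.54  0.51  0.23  1.29 -0.    2.47]
t 3.75 pos [ 570.8 -343.1  239.8] shift in tool [  58.9 -404.9  -61.5] rotvec [ 0.704 -0.006 -0.001] shift in new tool [  59.9 -348.6  214.8] W [-0.1 -0.8 -0.7] j [-0.54  0.51  0.23  1.29 -0.    2.47]
```

View pics/w3.png

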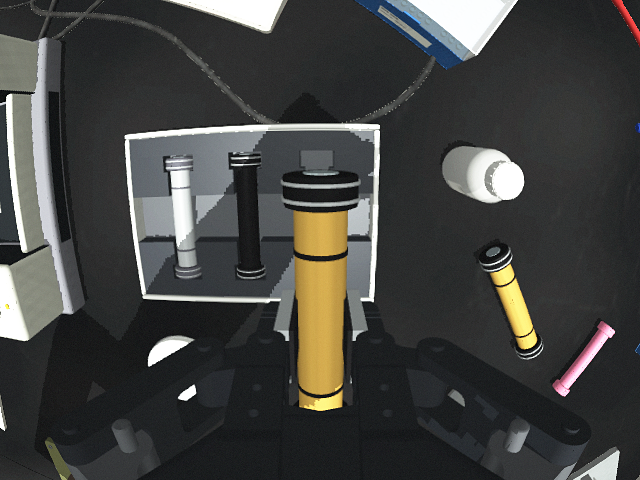

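The tube is held in the jaws, with its barrel in columns 295–347. The steel and black tubes are still in their pockets. I'll tilt now, then translate to the front of the chamber.

>>> {"fn": "step_arm", "kwargs": {
  "commands": [
    [[0,0,0],[0.145,0,0],10],
    [[0,0,0],[0.145,0,0],10],
    [[0,0,0],[0.145,0,0],10],
    [[0,0,0],[0.145,0,0],10],
    [[0,0,0],[0,0,0],10]
  ]
}}

```text
time: 4.25
position: [567.9, -345.3, 223.6]
orientation: [0.954, 0.059, -0.025, -0.291]
wrist_force: [0.5, -0.3, -5.1]
width: 0.207
grip_force: 59.1
```

```bash
python3 - <<'E'
from w import *
c=dict(np.load('w3.npz')); 
R=want(.131,0);P=np.array([570.8,-343.1,239.8])
for uv in((321,210),(321,172),(321,392)):
    o,d=wray(c,uv); d=R.T@d; o=R.T@(o-P); print('tool frame at z=-6:',(o+d*(-6-o[2])/d[2]).round(1))
plan([585,-70,230],want(.134,.58))
E
```

```text
tool frame at z=-6: [47.7  2.4 -6. ]
tool frame at z=-6: [61.1  2.4 -6. ]
tool frame at z=-6: [-31.3   2.4  -6. ]
t 4.25 pos [ 567.9 -345.3  223.6] shift in tool [  51.9 -228.5  145.7] rotvec [-0.014  0.008 -0.013] shift in new tool [  53.7 -229.8  142.9] W [ 0.5 -0.3 -5.1] j [-0.71  0.92  0.82  1.95  0.37  2.21]
```

>>> {"fn": "step_arm", "kwargs": {
  "commands": [
    [[6,-33,18],[0,0,0],10],
    [[6,-33,18],[0,0,0],10],
    [[6,-33,18],[0,0,0],10],
    [[6,-33,18],[0,0,0],10],
    [[6,-33,18],[0,0,0],10],
    [[6,-33,18],[0,0,0],10],
    [[6,-30,18],[0,0,0],10],
    [[0,0,0],[0,0,0],10]
  ]
}}

```text
time: 5.05
position: [575.5, -73.9, 257.6]
orientation: [0.956, 0.066, -0.018, -0.285]
wrist_force: [-0.4, 0.2, -0.7]
width: 0.211
grip_force: 59.1
```

```bash
python3 - <<'E'
from w import *
plan([585,-70,230],want(.134,.58))
c=cam('wrist'); np.savez('w4.npz',**c); cv2.imwrite('pics/w4.png',c['img'][:,:,::-1])
E
```

```text
t 5.05 pos [575.5 -73.9 257.6] shift in tool [ 9.8 13.  24.6] rotvec [ 0.001 -0.001  0.004] shift in new tool [ 9.9 13.  24.5] W [-0.4  0.2 -0.7] j [-0.38  0.55  0.21  1.54  0.5   2.54]
```

View pics/w4.png

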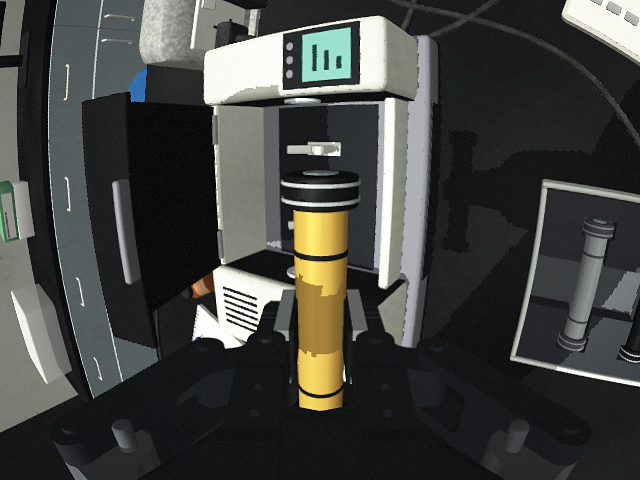

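The wrist view shows the far saddle at (313,149), the front sill along columns 380–405 and the raised hood with its lip at (123,230). Next I locate the saddle and orientation in this frame.

```bash
python3 - <<'E'
from w import *
c=dict(np.load('w4.npz'));P=wpts(c);hsv=cv2.cvtColor(c['img'],cv2.COLOR_RGB2HSV)
wh=(hsv[...,2]>150)&(hsv[...,1]<60)
s=np.zeros(wh.shape,bool);s[138:162,284:345]=1
q=P[s&wh&(P[...,2]>50)&(P[...,2]<100)]; print('saddle',len(q),np.median(q,0).round(1),np.percentile(q,2,axis=0).round(1),np.percentile(q,98,axis=0).round(1))
o=-c['R'].T@c['t']
for nm,uv,z in(('L end',(287,150),80),('R end',(341,148),80)):
    r,d=wray(c,uv);print(nm,(r+d*(z-r[2])/d[2]).round(1),'depth',P[uv[1],uv[0]+(2 if nm[0]=='L' else -2)].round(1))
s[:]=0;s[110:285,375:412]=1
q=P[s&wh&(P[...,2]>66)&(P[...,2]<80)]
print('sill z',np.median(q[:,2]));
ys=[]
for x in range(520,660,15):
    k=q[abs(q[:,0]-x)<5]
    if len(k)>5: ys.append((x,k[:,1].min().round(1),k[:,1].max().round(1)))
ys=np.array(ys);print(ys.tolist(),np.polyfit(ys[:,0]-576,ys[:,1],1),np.polyfit(ys[:,0]-576,ys[:,2],1))
s[:]=0;s[15:110,205:415]=1
q=P[s&wh&(P[...,2]>112)&(P[...,2]<124)]; print('far housing',cv2.minAreaRect(q[:,:2].astype(np.float32)),np.median(q[:,2]))
m=(hsv[...,2]<90)&(P[...,2]>130)&(P[...,0]>470)&(P[...,0]<700)&(P[...,1]>30)&(P[...,1]<170);m[:,250:]=0
q=P[m];print('hood',len(q),np.percentile(q,[1,99],axis=0).round())
# tops view same lines for comparison
T=dict(np.load('top0.npz'));A=pts(T);h2=cv2.cvtColor(T['img'],cv2.COLOR_RGB2HSV);w2=(h2[...,2]>150)&(h2[...,1]<60)
q=A[w2&(A[...,2]>66)&(A[...,2]<80)&(A[...,1]<5)&(A[...,1]>-60)&(A[...,0]>515)&(A[...,0]<640)]
for x in(530,576,620): k=q[abs(q[:,0]-x)<8]; print('top sill',x,k[:,1].min().round(1),k[:,1].max().round(1))
E
```

```text
saddle 295 [615.2  71.9  74.7] [610.1  49.5  57.1] [621.   84.8  81.6]
L end [612.2  86.9  80. ] depth [612.6  84.1  80.5]
R end [623.4  27.4  80. ] depth [618.7  50.4  43.3]
sill z 73.78683981802558
[[520.0, -34.8, -24.5], [535.0, -32.5, -23.0], [550.0, -30.4, -19.6], [565.0, -28.8, -18.3], [580.0, -26.4, -16.4], [595.0, -24.5, -14.8], [610.0, -22.8, -12.8], [625.0, -20.4, -10.2], [640.0, -18.2, -8.1], [655.0, -16.6, -6.1]] [  0.13486869 -27.0909899 ] [  0.13535354 -16.93656566]
far housing ((692.8064575195312, 77.76197814941406), (59.41505432128906, 195.6776123046875), 7.561790466308594) 119.02679943418453
hood 24629 [[490.  52. 133.]
 [656. 147. 274.]]
top sill 530 -29.5 -19.4
top sill 576 -22.7 -12.1
top sill 620 -17.3 -8.0
```

```bash
python3 - <<'E'
from w import *
R=want(.135,.58)
A=np.array([577.6,-50,150]);B=np.array([577.6,61.3,112])
plan(A,R)
print('A->B',(R.T@(B-A)).round(1),'down30',(R.T@[0,0,-30]).round(2))
E
```

```text
t 5.1 pos [575.7 -76.  257.1] shift in tool [  5.1  37.1 103.7] rotvec [ 0.003 -0.001  0.001] shift in new tool [  5.4  37.3 103.6] W [ 0.1 -1.1 -2. ] j [-0.38  0.55  0.21  1.54  0.49  2.54]
A->B [ 15.  -71.4  92.2] down30 [ 0.   16.44 25.09]
```

>>> {"fn": "step_arm", "kwargs": {
  "commands": [
    [[1.5,12,34],[0,0,0],10],
    [[1.5,12,34],[0,0,0],10],
    [[2,13,35],[0,0,0],10],
    [[3,-14,18],[0,0,0],10],
    [[3,-14,18],[0,0,0],10],
    [[3,-14,18],[0,0,0],10],
    [[3,-14,18],[0,0,0],10],
    [[0,0,0],[0,0,0],10]
  ]
}}

```text
time: 5.9
position: [577.7, 35.6, 119.1]
orientation: [0.956, 0.064, -0.019, -0.285]
wrist_force: [-0.2, -0.5, -0.7]
width: 0.211
grip_force: 59.2
```

```bash
python3 - <<'E'
from w import *
R=want(.135,.58)
plan([577.6,61.3,112],R);plan([577.6,61.3,85],R)
c=cam('scene');cv2.imwrite('pics/s5.png',cv2.resize(c['img'][180:380,60:340,::-1],None,fx=2.8,fy=2.8))
E
```

```text
t 5.9 pos [577.7  35.6 119.1] shift in tool [  3.3 -17.4  19.9] rotvec [ 0.001 -0.    -0.002] shift in new tool [  3.4 -17.4  20. ] W [-0.2 -0.5 -0.7] j [-0.21  0.57 -0.13  1.09  0.54  2.73]
t 5.9 pos [577.7  35.6 119.1] shift in tool [ 3.3 -2.7 42.5] rotvec [ 0.001 -0.    -0.002] shift in new tool [ 3.4 -2.6 42.5] W [-0.2 -0.5 -0.7] j [-0.21  0.57 -0.13  1.09  0.54  2.73]
```

View pics/s5.png

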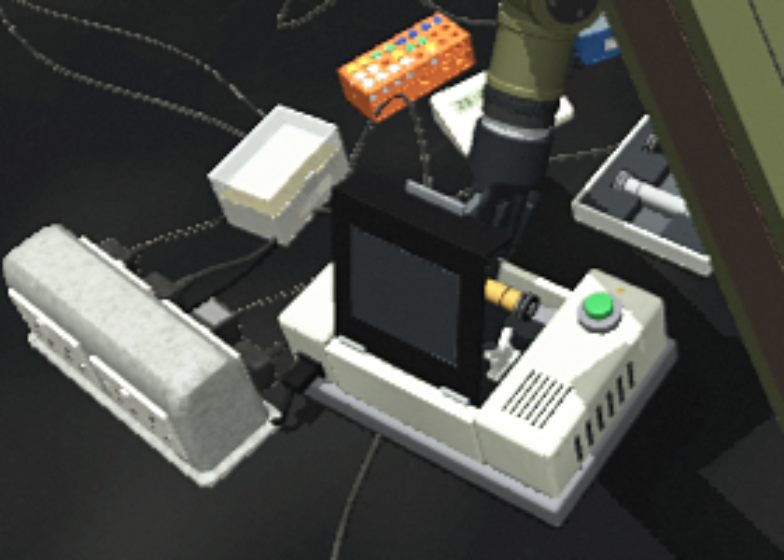

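The tube at crop (510,297) is above and in front of the near saddle (500,355), and the gripper is clear of the hood. Next I move over the saddles and lower.

>>> {"fn": "step_arm", "kwargs": {
  "commands": [
    [[1.7,-8.7,10],[0,0,0],10],
    [[1.7,-8.7,10],[0,0,0],10],
    [[0,5.5,8.4],[0,0,0],10],
    [[0,5.5,8.4],[0,0,0],10],
    [[0,0,0],[0,0,0],10],
    [[0,0,0],[0,0,0],10]
  ]
}}

```text
time: 6.55
position: [579.2, 59.3, 91.8]
orientation: [0.956, 0.062, -0.019, -0.286]
wrist_force: [0.9, -0.1, -1.2]
width: 0.211
grip_force: 59.2
```

```bash
python3 - <<'E'
from w import *
plan([577.6,61.3,81.3],want(.135,.58))
E
```

```text
t 6.55 pos [579.2  59.3  91.8] shift in tool [-1.3  3.9 10. ] rotvec [-0.    -0.001 -0.005] shift in new tool [-1.3  3.9 10. ] W [ 0.9 -0.1 -1.2] j [-0.18  0.59 -0.18  1.    0.55  2.78]
```

>>> {"fn": "step_arm", "kwargs": {
  "commands": [
    [[-0.5,0.5,2],[0,0,0],10],
    [[-0.5,0.5,2],[0,0,0],10],
    [[0,1.1,1.7],[0,0,0],10],
    [[0,1.1,1.7],[0,0,0],10],
    [[0,0,0],[0,0,0],10],
    [[0,0,0],[0,0,0],10]
  ]
}}

```text
time: 7.15
position: [578.4, 60.9, 84.6]
orientation: [0.956, 0.063, -0.019, -0.285]
wrist_force: [-1.0, 0.2, -0.5]
width: 0.206
grip_force: 59.3
```

>>> {"fn": "step_arm", "kwargs": {
  "commands": [
    [[0,0.5,0.9],[0,0,0],10],
    [[0,0,0],[0,0,0],10]
  ]
}}

```text
time: 7.35
position: [578.5, 61.3, 83.9]
orientation: [0.956, 0.063, -0.018, -0.286]
wrist_force: [-0.3, 1.4, 0.4]
width: 0.211
grip_force: 59.3
```

>>> {"fn": "step_arm", "kwargs": {
  "commands": [
    [[0,0.5,0.9],[0,0,0],10],
    [[0,0,0],[0,0,0],10],
    [[0,0,0],[0,0,0],10]
  ]
}}

```text
time: 7.65
position: [578.6, 61.7, 83.4]
orientation: [0.956, 0.063, -0.018, -0.286]
wrist_force: [-1.2, 3.0, 5.7]
width: 0.212
grip_force: 59.6
```

>>> {"fn": "step_arm", "kwargs": {
  "commands": [
    [[0,0.5,0.9],[0,0,0],10],
    [[0,0,0],[0,0,0],10],
    [[0,0,0],[0,0,0],10]
  ]
}}

```text
time: 7.95
position: [578.6, 62.1, 82.8]
orientation: [0.956, 0.063, -0.018, -0.287]
wrist_force: [-0.7, 3.8, 7.9]
width: 0.208
grip_force: 59.9
```

```bash
python3 - <<'E'
from w import *
plan([577.6,61.3,81.3],want(.135,.58))
E
```

```text
t 7.95 pos [578.6  62.1  82.8] shift in tool [-1.1  1.4  0.9] rotvec [-0.003 -0.003 -0.003] shift in new tool [-1.1  1.4  0.9] W [-0.7  3.8  7.9] j [-0.17  0.59 -0.19  0.98  0.55  2.78]
```

>>> {"fn": "step_arm", "kwargs": {
  "commands": [
    [[0.1,-0.8,0.5],[0,0,0],10],
    [[0,0.3,0.4],[0,0,0],10],
    [[0,0,0],[0,0,0],10],
    [[0,0,0],[0,0,0],10]
  ]
}}

```text
time: 8.35
position: [578.7, 62.8, 82.2]
orientation: [0.956, 0.063, -0.018, -0.286]
wrist_force: [-1.6, 2.6, 6.7]
width: 0.211
grip_force: 59.9
```

>>> {"fn": "step_arm", "kwargs": {
  "commands": [
    [[0.1,-0.8,0.5],[0,0,0],10],
    [[0,0.3,0.5],[0,0,0],10],
    [[0,0,0],[0,0,0],10],
    [[0,0,0],[0,0,0],10]
  ]
}}

```text
time: 8.75
position: [578.7, 63.3, 81.8]
orientation: [0.956, 0.063, -0.018, -0.286]
wrist_force: [-1.5, 0.7, 9.4]
width: 0.211
grip_force: 60.1
```

```bash
python3 - <<'E'
from w import *
o,P,R=st();print(P,np.round(o['wrist_force'],1),np.round(o['wrist_torque'],2))
c=cam('wrist');np.savez('w6.npz',**c); cv2.imwrite('pics/w6.png',c['img'][:,:,::-1])
E
```

```text
[578.6862977   63.27608965  81.79219151] [-1.5  0.7  9.4] [0.6  0.38 0.29]
```

View pics/w6.png

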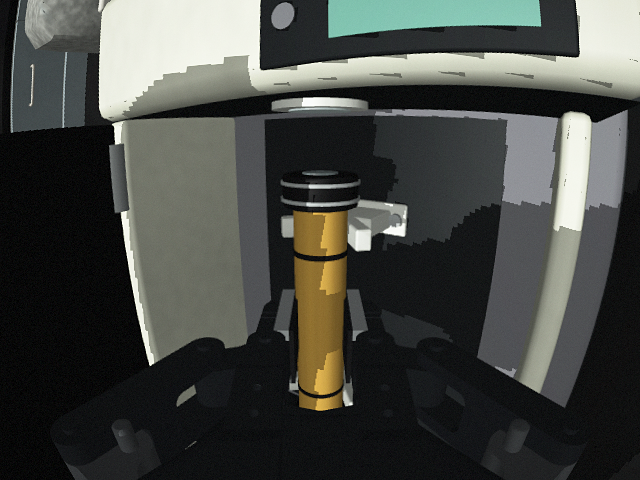

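The tube sits in the far saddle, whose horns show at (285–405, 205–250) just inboard of the cap. Lateral force is about 0 and vertical support is 9 N. I'll release gently and back out along the tool axis.

>>> {"fn": "step_arm", "kwargs": {
  "commands": [
    [[0,0,0],[0,0,0],10],
    [[0,0,0],[0,0,0],20],
    [[0,0,0],[0,0,0],24],
    [[0,0,0],[0,0,0],28],
    [[0,0,0],[0,0,0],32],
    [[0,0,0],[0,0,0],32]
  ],
  "newtons": 20
}}

```text
time: 9.4
position: [578.2, 62.7, 80.0]
orientation: [0.956, 0.063, -0.019, -0.285]
wrist_force: [-0.1, -0.6, -0.2]
width: 0.375
grip_force: 0.0
```

>>> {"fn": "step_arm", "kwargs": {
  "commands": [
    [[0,0,-5],[0,0,0],32],
    [[0,0,-8],[0,0,0],32],
    [[0,0,-15],[0,0,0],32],
    [[0,0,-30],[0,0,0],32],
    [[0,0,-40],[0,0,0],32],
    [[0,0,-45],[0,0,0],32],
    [[0,0,0],[0,0,0],32]
  ]
}}

```text
time: 10.1
position: [592.0, -18.3, 205.5]
orientation: [0.957, 0.062, -0.013, -0.284]
wrist_force: [0.3, 0.5, 0.1]
width: 0.375
grip_force: 0.0
```

```bash
python3 - <<'E'
from w import *
c=cam('wrist');np.savez('w7.npz',**c); cv2.imwrite('pics/w7.png',c['img'][:,:,::-1])
P=wpts(c);hsv=cv2.cvtColor(c['img'],cv2.COLOR_RGB2HSV);m=cv2.inRange(hsv,(12,120,70),(32,255,255))
q=P[(m>0)&(P[...,0]>500)&(P[...,0]<650)&(P[...,1]>20)&(P[...,1]<110)&(P[...,2]<120)]
print(len(q),np.percentile(q,[2,50,98],axis=0).round(1))
# hood plane measure
k=(hsv[...,2]<110)&(P[...,2]>135)&(P[...,0]>470)&(P[...,0]<700)&(P[...,1]>30)&(P[...,1]<170)
h=P[k];print('hood',len(h),np.percentile(h,[1,99],axis=0).round())
plan([578,-100,230],want(.135,0))
E
```

```text
2890 [[532.5  49.7  76.9]
 [581.2  60.   87. ]
 [624.2  73.5  89.8]]
hood 36068 [[501.  56. 138.]
 [656. 146. 274.]]
t 10.15 pos [590.8 -17.  203.1] shift in tool [-23.2  52.8 -66.7] rotvec [-0.577 -0.008 -0.005] shift in new tool [-23.9  80.5 -26.9] W [-0.2 -0.4 -0.3] j [-0.29  0.55  0.07  1.35  0.52  2.65]
```

View pics/w7.png

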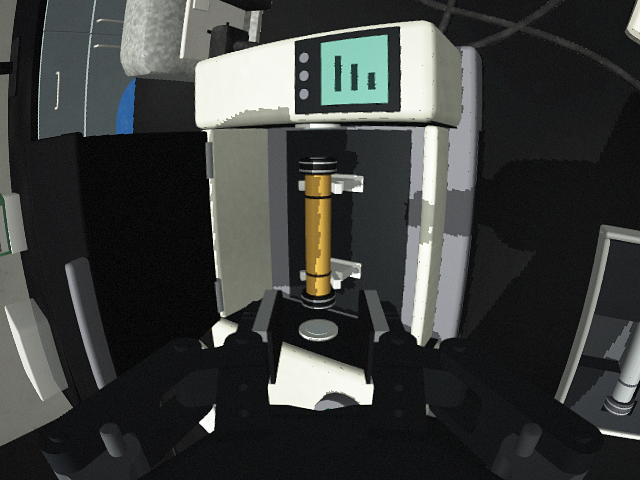

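Both saddles carry the barrel: the caps at (318,165) and (318,298) lie outside the saddles at rows 185 and 270. The tube top is at about 89 mm, so its axis is at about 78 mm as required. For the hood, I back off, bring the tool upright with closed fingers, and go over behind the plate.

>>> {"fn": "step_arm", "kwargs": {
  "commands": [
    [[0,0,-35],[0,0,0],0],
    [[0,0,-35],[0,0,0],0],
    [[0,0,0],[-0.145,0,0],0],
    [[0,0,0],[-0.145,0,0],0],
    [[0,0,0],[-0.145,0,0],0],
    [[0,0,0],[-0.14,0,0],0],
    [[0,0,-40],[0,0,0],0],
    [[0,0,-40],[0,0,0],0]
  ]
}}

```text
time: 10.95
position: [590.7, -50.9, 336.6]
orientation: [0.998, 0.067, -0.004, -0.003]
wrist_force: [1.3, -0.8, 0.4]
width: -0.001
grip_force: 0.0
```

```bash
cat > hood.py <<'E'
from w import *
H=np.array([566,148.7,115.]);f=np.array([np.sin(.135),-np.cos(.135),0]);z=np.array([0,0,1.])
def tcp(phi,r=145,gap=0,n=3): 
    u=f*np.cos(phi)+z*np.sin(phi);nn=z*np.cos(phi)-f*np.sin(phi)
    return H+r*u+(n+gap)*nn-f*14.5+z*14
Rv=want(.135,0)
E
python3 - <<'E'
from hood import *
S=tcp(1.35,145,20);S2=S.copy();S2[2]=335
print(S,S2);plan(S2,Rv)
a=tcp(1.35)
for ph in(1.2,1.05,.9,.75,.6,.45,.3,.15,0):
    b=tcp(ph); print(ph,b.round(1),'tool shift',(Rv.T@(b-a)).round(1)); a=b
# refine key from wrist? hood plane from w7
c=dict(np.load('w7.npz'));P=wpts(c);hsv=cv2.cvtColor(c['img'],cv2.COLOR_RGB2HSV)
k=(hsv[...,2]<110)&(P[...,2]>140)&(P[...,2]<250)&(P[...,0]>470)&(P[...,0]<700)&(P[...,1]>90)&(P[...,1]<170);k[:,230:]=0
q=P[k];L=np.stack([(q-H)@f,q[:,2]-115],1)
for h in(40,60,80,100,120,135):
    s=L[abs(L[:,1]-h)<4];print('inner plate at h',h,'f',np.median(s[:,0]).round(1),'expect',(h*np.cos(1.35)/np.sin(1.35)).round(1),len(s))
E
```

```text
[565.30205938 153.83848493 275.51704069] [565.30205938 153.83848493 335.        ]
t 10.95 pos [590.7 -50.9 336.6] shift in tool [   2.2 -206.3    2.9] rotvec [-0.007  0.007 -0.001] shift in new tool [   2.4 -206.3    1.6] W [ 1.3 -0.8  0.4] j [-0.09  0.37  0.26  1.47  0.    2.92]
1.2 [570.7 113.8 265.2] tool shift [ 0.  20.9  5.9]
1.05 [573.4  94.2 256.3] tool shift [-0.  19.8  9. ]
0.9 [575.9  76.1 244.4] tool shift [-0.  18.2 11.8]
0.75 [578.1  60.  230. ] tool shift [-0.  16.3 14.4]
0.6 [579.9  46.2 213.3] tool shift [ 0.  13.9 16.7]
0.45 [581.4  35.  194.8] tool shift [-0.  11.3 18.6]
0.3 [582.6  26.7 174.7] tool shift [-0.   8.4 20.1]
0.15 [583.3  21.4 153.6] tool shift [ 0.   5.3 21.1]
0 [583.6  19.4 132. ] tool shift [-0.   2.1 21.6]
inner plate at h 40 f 14.9 expect 9.0 1375
inner plate at h 60 f 21.5 expect 13.5 1533
inner plate at h 80 f 28.0 expect 18.0 1752
inner plate at h 100 f 34.6 expect 22.4 2117
inner plate at h 120 f 41.1 expect 26.9 2535
inner plate at h 135 f nan expect 30.3 0
  return _methods._mean(a, axis=axis, dtype=dtype,
  ret = ret.dtype.type(ret / rcount)
```

>>> {"fn": "step_arm", "kwargs": {
  "commands": [
    [[1,-42,0],[0,0,0],0],
    [[1,-42,0],[0,0,0],0],
    [[0,-42,0],[0,0,0],0],
    [[0,-42,0],[0,0,0],0],
    [[0,-36,0],[0,0,0],0],
    [[0,0,0],[0,0,0],0],
    [[0,0,25],[0,0,0],0],
    [[0,0,0],[0,0,0],0]
  ]
}}

```text
time: 11.75
position: [571.8, 116.0, 311.9]
orientation: [0.996, 0.092, -0.005, -0.016]
wrist_force: [-1.1, 0.1, -0.8]
width: -0.003
grip_force: 0.0
```

```bash
python3 - <<'E'
from hood import *
plan(tcp(1.25,145,20),Rv); plan(tcp(1.25),Rv)
E
```

```text
t 11.75 pos [571.8 116.  311.9] shift in tool [  0.  -22.6  38.8] rotvec [-0.032  0.007  0.049] shift in new tool [ -1.4 -23.8  38.1] W [-1.1  0.1 -0.8] j [0.18 0.35 0.17 1.39 0.03 3.14]
t 11.75 pos [571.8 116.  311.9] shift in tool [-0.8 -3.4 44.5] rotvec [-0.032  0.007  0.049] shift in new tool [-1.4 -4.8 44.4] W [-1.1  0.1 -0.8] j [0.18 0.35 0.17 1.39 0.03 3.14]
```

>>> {"fn": "step_arm", "kwargs": {
  "commands": [
    [[0,0,0],[0,0,-0.14],0],
    [[0,0,0],[0,0,-0.14],0],
    [[0,0,0],[0,0,-0.14],0],
    [[0,0,0],[0,0,-0.14],0],
    [[0,0,0],[0,0,-0.14],0],
    [[0,0,0],[0,0,-0.14],0],
    [[0,0,0],[0,0,-0.14],0],
    [[0,0,0],[0,0,-0.14],0]
  ]
}}

```text
time: 12.55
position: [573.7, 115.9, 315.7]
orientation: [0.793, 0.609, 0.007, -0.015]
wrist_force: [-0.5, -0.3, 0.0]
width: 0.0
grip_force: 0.0
```

```bash
sed -i 's/f\*14.5/f*11/; s/Rv=.*/Rv=want(.135,0)@Ro.from_euler("z",-np.pi\/2).as_matrix()/' hood.py; python3 - <<'E'
from hood import *
plan(tcp(1.25,145,25),Rv)
E
```

```text
t 12.55 pos [573.7 115.9 315.7] shift in tool [ 21.  -12.2  41.1] rotvec [-0.008 -0.032 -0.397] shift in new tool [25.4 -3.2 40.2] W [-0.5 -0.3  0. ] j [0.18 0.35 0.17 1.39 0.03 2.01]
```

>>> {"fn": "step_arm", "kwargs": {
  "commands": [
    [[0,0,0],[0,-0.03,-0.13],0],
    [[0,0,0],[0,0,-0.13],0],
    [[0,0,0],[0,0,-0.13],0],
    [[15,-2,0],[0,0,0],0],
    [[15,-2,0],[0,0,0],0],
    [[0,0,0],[0,0,0],0]
  ]
}}

```text
time: 13.15
position: [565.2, 148.3, 315.6]
orientation: [0.662, 0.75, -0.003, -0.006]
wrist_force: [-0.3, 0.1, -0.9]
width: -0.001
grip_force: 0.0
```

```bash
python3 - <<'E'
from hood import *
plan(tcp(1.25,145,25),Rv)
E
```

```text
t 13.15 pos [565.2 148.3 315.6] shift in tool [-8.   1.4 40.1] rotvec [-0.012 -0.005 -0.01 ] shift in new tool [-7.8  0.8 40.1] W [-0.3  0.1 -0.9] j [0.25 0.36 0.18 1.41 0.01 1.7 ]
```

>>> {"fn": "step_arm", "kwargs": {
  "commands": [
    [[0,0,20],[0,0,0],0],
    [[0,0,20],[0,0,0],0],
    [[0,0,0],[0,0,0],0],
    [[-8,0,0],[0,0,0],0],
    [[0,0,0],[0,0,0],0]
  ]
}}

```text
time: 13.65
position: [566.9, 137.8, 276.5]
orientation: [0.662, 0.749, -0.002, -0.005]
wrist_force: [0.3, 0.2, 0.2]
width: 0.002
grip_force: 0.0
```

```bash
python3 - <<'E'
from hood import *
plan(tcp(1.25,145,0),Rv)
a=tcp(1.25)
for ph in np.arange(1.15,-.01,-.0958):
    b=tcp(ph); print(ph.round(2),b.round(1),'tool shift',(Rv.T@(b-a)).round(1)); a=b
E
```

```text
t 13.65 pos [566.9 137.8 276.5] shift in tool [-21.    0.9   8.8] rotvec [-0.01  -0.004 -0.012] shift in new tool [-21.    0.5   8.9] W [0.3 0.2 0.2] j [0.24 0.36 0.09 1.31 0.01 1.68]
1.15 [572.1 103.6 262.6] tool shift [-13.6  -0.    5. ]
1.05 [573.8  91.2 256.6] tool shift [-12.5   0.    6. ]
0.96 [575.4  79.4 249.4] tool shift [-11.9  -0.    7.2]
0.86 [576.9  68.4 241.1] tool shift [-11.1   0.    8.3]
0.77 [578.3  58.2 231.8] tool shift [-10.3  -0.    9.3]
0.67 [579.6  48.9 221.5] tool shift [-9.4  0.  10.3]
0.58 [580.7  40.7 210.4] tool shift [-8.3 -0.  11.1]
0.48 [581.6  33.5 198.5] tool shift [-7.2  0.  11.9]
0.38 [582.5  27.5 186. ] tool shift [-6.1  0.  12.5]
0.29 [583.1  22.7 173. ] tool shift [-4.8 -0.  13. ]
0.19 [583.6  19.1 159.6] tool shift [-3.6 -0.  13.4]
0.1 [583.9  16.9 145.9] tool shift [-2.3 -0.  13.7]
0.0 [584.   15.9 132.1] tool shift [-1.  -0.  13.9]
```

>>> {"fn": "step_arm", "kwargs": {
  "commands": [
    [[-10,0,4],[0,0,0],0],
    [[-11,0,5],[0,0,0],0],
    [[-13.5,0,5],[0,0,0],0],
    [[-12.5,0,6],[0,0,0],0],
    [[0,0,0],[0,0,0],0]
  ]
}}

```text
time: 14.15
position: [571.3, 89.7, 253.8]
orientation: [0.663, 0.749, -0.004, -0.006]
wrist_force: [0.4, -0.9, 0.2]
width: 0.001
grip_force: 0.0
```

>>> {"fn": "step_arm", "kwargs": {
  "commands": [
    [[-12,0,7],[0,0,0],0],
    [[-11,0,8.5],[0,0,0],0],
    [[-10,0,9],[0,0,0],0],
    [[0,0,0],[0,0,0],0]
  ]
}}

```text
time: 14.55
position: [574.7, 57.7, 228.5]
orientation: [0.662, 0.749, -0.004, -0.007]
wrist_force: [0.0, 0.4, -0.5]
width: 0.003
grip_force: 0.0
```

```bash
cat > hm.py <<'E'
from hood import *
plan(tcp(.67),Rv)
for n in('scene',):
    c=cam(n);P=pts(c);hsv=cv2.cvtColor(c['img'],cv2.COLOR_RGB2HSV)
    k=(hsv[...,2]<90)&(P[...,2]>118)&(P[...,2]<300)&(P[...,0]>490)&(P[...,0]<540)&(P[...,1]>-40)&(P[...,1]<170)
    q=P[k];L=np.stack([(q-H)@f,q[:,2]-115],1)
    for r in range(20,190,20):
        s=L[abs(np.hypot(*L.T)-r)<6]
        if len(s)>5: print(n,r,len(s),'phi',np.median(np.arctan2(s[:,1],s[:,0])).round(3))
E
python3 hm.py
```

```text
t 14.55 pos [574.7  57.7 228.5] shift in tool [-9.5  3.9  7. ] rotvec [-0.015 -0.004 -0.012] shift in new tool [-9.5  3.6  7.1] W [ 0.   0.4 -0.5] j [ 0.1   0.37 -0.02  1.19  0.    1.55]
scene 20 84 phi 0.931
scene 40 81 phi 0.843
scene 60 83 phi 0.812
scene 80 83 phi 0.792
scene 100 84 phi 0.785
scene 120 85 phi 0.779
scene 140 77 phi 0.769
scene 160 98 phi 0.758
scene 180 8 phi 1.126
```

The hood is following the finger, at about 0.75 rad. I continue along the arc.

>>> {"fn": "step_arm", "kwargs": {
  "commands": [
    [[-9,1,9],[0,0,0],0],
    [[-8.5,1,11],[0,0,0],0],
    [[-7,1,12],[0,0,0],0],
    [[-6,0,12.5],[0,0,0],0],
    [[-5,0,13],[0,0,0],0],
    [[-3.5,0,13],[0,0,0],0],
    [[-2,0,12],[0,0,0],0],
    [[0,0,0],[0,0,0],0]
  ]
}}

```text
time: 15.4
position: [581.0, 18.8, 145.2]
orientation: [0.662, 0.75, -0.005, -0.007]
wrist_force: [-0.4, 0.6, 0.2]
width: 0.0
grip_force: 0.0
```

```bash
sed -i 's/tcp(.67)/tcp(0)/' hm.py; python3 hm.py
```

```text
t 15.4 pos [581.   18.8 145.2] shift in tool [-3.3  2.8 13.1] rotvec [-0.016 -0.005 -0.011] shift in new tool [-3.3  2.6 13.2] W [-0.4  0.6  0.2] j [ 0.03  0.42 -0.16  1.    0.    1.48]
scene 20 55 phi 0.253
scene 40 43 phi 0.128
scene 60 64 phi 0.122
scene 80 69 phi 0.104
scene 100 67 phi 0.098
scene 120 59 phi 0.095
scene 140 60 phi 0.091
scene 160 75 phi 0.097
scene 180 19 phi 0.697
```

>>> {"fn": "step_arm", "kwargs": {
  "commands": [
    [[-1,0,6],[0,0,0],0],
    [[0,0,5],[0,0,0],0],
    [[0,0,0],[0,0,0],0],
    [[0,0,0],[0,0,0],0]
  ]
}}

```text
time: 15.85
position: [582.7, 18.4, 136.8]
orientation: [0.662, 0.75, -0.003, -0.006]
wrist_force: [-0.1, 0.5, -0.1]
width: -0.004
grip_force: 0.0
```

>>> {"fn": "step_arm", "kwargs": {
  "commands": [
    [[0,0,2],[0,0,0],0],
    [[0,0,0],[0,0,0],0],
    [[0,0,0],[0,0,0],0]
  ]
}}

```text
time: 16.15
position: [582.7, 18.4, 134.7]
orientation: [0.662, 0.75, -0.003, -0.006]
wrist_force: [-0.2, -0.5, -0.1]
width: -0.001
grip_force: 0.0
```

>>> {"fn": "step_arm", "kwargs": {
  "commands": [
    [[0,0,2],[0,0,0],0],
    [[0,0,1],[0,0,0],0],
    [[0,0,0],[0,0,0],0],
    [[0,0,0],[0,0,0],0]
  ]
}}

```text
time: 16.55
position: [582.8, 18.3, 132.1]
orientation: [0.662, 0.75, -0.003, -0.005]
wrist_force: [-0.1, -0.7, 3.6]
width: 0.001
grip_force: 1.8
```

>>> {"fn": "step_arm", "kwargs": {
  "commands": [
    [[0,0,1],[0,0,0],0],
    [[0,0,1],[0,0,0],0],
    [[0,0,0],[0,0,0],0],
    [[0,0,0],[0,0,0],0]
  ]
}}

```text
time: 16.95
position: [582.9, 18.3, 131.9]
orientation: [0.662, 0.75, -0.002, -0.005]
wrist_force: [-4.0, 0.2, 13.4]
width: 0.001
grip_force: 7.0
```

The hood has bottomed out: z stalls at 131.9 mm, as expected for 118 mm, while the force rises to 13 N. After one more small press I lift and go over the key.

>>> {"fn": "step_arm", "kwargs": {
  "commands": [
    [[0,0,0.7],[0,0,0],0],
    [[0,0,0],[0,0,0],0],
    [[0,0,-10],[0,0,0],0],
    [[0,0,-35],[0,0,0],0],
    [[0,0,-35],[0,0,0],0],
    [[0,0,0],[0,0,0],0]
  ]
}}

```text
time: 17.55
position: [586.8, 18.2, 213.9]
orientation: [0.662, 0.75, 0.0, -0.002]
wrist_force: [0.1, 0.7, -0.2]
width: -0.0
grip_force: 0.0
```

```bash
cat >key.py <<'E'
from hood import *
c=cam('wrist');P=wpts(c);hsv=cv2.cvtColor(c['img'],cv2.COLOR_RGB2HSV)
m=cv2.inRange(hsv,(50,120,50),(80,255,255));n,l,s,ce=cv2.connectedComponentsWithStats(m)
for i in range(1,n):
    if s[i,4]>40:
        q=P[l==i]; o,d=wray(c,ce[i]); print(ce[i].round(),s[i],np.median(q,0).round(1),'z95',np.percentile(q[:,2],95).round(1),'ray@136',(o+d*(136-o[2])/d[2]).round(1))
plan([455,-1.5,190],Rv)
E
sed -i 's/118)&(P\[...,2\]<300/112)\&(P[...,2]<300/' hm.py
python3 key.py; python3 hm.py
```

```text
[121. 261.] [ 101  240   40   43 1297] [4.599e+02 1.000e-01 1.406e+02] z95 141.9 ray@136 [457.5  -1.9 136. ]
t 17.6 pos [585.6  18.1 211.5] shift in tool [  -3.4 -131.9   22.3] rotvec [-0.006 -0.004 -0.01 ] shift in new tool [  -1.9 -132.    21.5] W [ 0.3  1.2 -0.2] j [ 0.03  0.38 -0.04  1.15  0.    1.48]
t 17.6 pos [585.6  18.1 211.5] shift in tool [-2.3 -1.3 79.5] rotvec [-0.006 -0.004 -0.01 ] shift in new tool [-2.  -1.8 79.5] W [ 0.3  1.2 -0.2] j [ 0.03  0.38 -0.04  1.15  0.    1.48]
scene 20 73 phi 0.106
scene 40 38 phi 0.062
scene 60 33 phi 0.043
scene 80 71 phi 0.033
scene 100 62 phi 0.02
scene 120 58 phi 0.018
scene 140 51 phi 0.016
scene 160 40 phi 0.011
```

>>> {"fn": "step_arm", "kwargs": {
  "commands": [
    [[-1,-43,0],[0,0,0],0],
    [[-1,-43,0],[0,0,0],0],
    [[0,-43,10],[0,0,0],0],
    [[0,0,12],[0,0,0],0],
    [[0,0,0],[0,0,0],0]
  ]
}}

```text
time: 18.15
position: [452.0, 0.0, 186.0]
orientation: [0.662, 0.75, -0.005, -0.008]
wrist_force: [-0.4, -0.7, -0.5]
width: 0.0
grip_force: 0.0
```

```bash
python3 key.py
```

```text
[330. 275.] [ 303  253   53   49 1793] [456.9   2.3 140.9] z95 142.0 ray@136 [457.1   0.5 136. ]
t 18.2 pos [4.542e+02 1.000e-01 1.871e+02] shift in tool [-1.7  0.6 -2.9] rotvec [-0.015 -0.005 -0.011] shift in new tool [-1.7  0.6 -2.9] W [0.7 0.1 0.4] j [-0.    0.19 -0.4   1.    0.    1.44]
```

>>> {"fn": "step_arm", "kwargs": {
  "commands": [
    [[1.5,3,15],[0,0,0],0],
    [[0,0,13],[0,0,0],0],
    [[0,0,0],[0,0,0],0],
    [[0,0,2],[0,0,0],0],
    [[0,0,2],[0,0,0],0],
    [[0,0,0],[0,0,0],0]
  ]
}}

```text
time: 18.8
position: [458.5, 2.1, 156.8]
orientation: [0.662, 0.75, -0.003, -0.005]
wrist_force: [0.1, 0.1, -0.2]
width: -0.005
grip_force: 0.0
```

>>> {"fn": "step_arm", "kwargs": {
  "commands": [
    [[0,0,2],[0,0,0],0],
    [[0,0,2],[0,0,0],0],
    [[0,0,0],[0,0,0],0],
    [[0,0,0],[0,0,0],0]
  ]
}}

```text
time: 19.2
position: [458.4, 2.1, 152.9]
orientation: [0.662, 0.75, -0.003, -0.005]
wrist_force: [1.4, -0.7, 1.7]
width: -0.001
grip_force: 1.0
```

>>> {"fn": "step_arm", "kwargs": {
  "commands": [
    [[0,0,2],[0,0,0],0],
    [[0,0,0],[0,0,0],0],
    [[0,0,0],[0,0,0],0]
  ]
}}

```text
time: 19.5
position: [458.4, 2.1, 150.8]
orientation: [0.662, 0.75, -0.003, -0.005]
wrist_force: [1.2, -0.0, 3.5]
width: 0.002
grip_force: 1.6
```

>>> {"fn": "step_arm", "kwargs": {
  "commands": [
    [[0,0,2],[0,0,0],0],
    [[0,0,1.5],[0,0,0],0],
    [[0,0,0],[0,0,0],0],
    [[0,0,0],[0,0,0],0]
  ]
}}

```text
time: 19.9
position: [458.5, 2.1, 148.0]
orientation: [0.662, 0.75, -0.002, -0.005]
wrist_force: [-0.9, -1.0, 10.4]
width: -0.002
grip_force: 5.1
```

>>> {"fn": "step_arm", "kwargs": {
  "commands": [
    [[0,0,1],[0,0,0],0],
    [[0,0,1],[0,0,0],0],
    [[0,0,0],[0,0,0],0],
    [[0,0,0],[0,0,0],0]
  ]
}}

```text
time: 20.3
position: [458.6, 2.1, 147.7]
orientation: [0.662, 0.75, -0.002, -0.005]
wrist_force: [-3.3, -0.3, 22.6]
width: 0.0
grip_force: 11.8
```

The key has bottomed at 147.7 mm, with the force jumping to 22 N after about 6 mm of travel. I release it, back away and verify.

>>> {"fn": "step_arm", "kwargs": {
  "commands": [
    [[0,0,-5],[0,0,0],0],
    [[0,0,-10],[0,0,0],0],
    [[0,0,-30],[0,0,0],0],
    [[0,0,-35],[0,0,0],0],
    [[0,0,0],[0,0,0],0],
    [[0,0,0],[0,0,0],0],
    [[0,0,0],[0,0,0],0]
  ]
}}

```text
time: 21.0
position: [457.6, 1.9, 223.8]
orientation: [0.662, 0.75, -0.004, -0.007]
wrist_force: [-0.6, 0.4, 0.6]
width: -0.003
grip_force: 0.0
```

```bash
python3 key.py; python3 hm.py; python3 - <<'E'
from h import *
a=dict(np.load('scene0.npz'))['img'].astype(int);b=cam('scene')['img'].astype(int)
d=(abs(a-b).sum(2)>120).astype(np.uint8)
n,l,s,c=cv2.connectedComponentsWithStats(cv2.morphologyEx(d,cv2.MORPH_OPEN,np.ones((3,3))))
print([s[i].tolist() for i in range(1,n) if s[i,4]>25])
E
```

```text
[319. 258.] [ 297  236   45   45 1575] [ 4.567e+02 -4.000e-01  1.410e+02] z95 142.1 ray@136 [456.8  -2.1 136. ]
t 21.05 pos [457.5   1.9 223.6] shift in tool [-3.2 -2.4 33.6] rotvec [-0.015 -0.005 -0.01 ] shift in new tool [-3.1 -2.9 33.6] W [ 0.3 -0.9  0.2] j [ 0.    0.17 -0.32  1.1   0.    1.45]
t 21.05 pos [457.5   1.9 223.6] shift in tool [ -2.3 128.7  89.6] rotvec [-0.015 -0.005 -0.01 ] shift in new tool [ -3.2 127.3  91.6] W [ 0.3 -0.9  0.2] j [ 0.    0.17 -0.32  1.1   0.    1.45]
scene 20 78 phi 0.112
scene 40 71 phi 0.076
scene 60 72 phi 0.043
scene 80 64 phi 0.028
scene 100 61 phi 0.025
scene 120 59 phi 0.024
scene 140 48 phi 0.015
scene 160 38 phi 0.013
[[475, 29, 11, 30, 151], [407, 66, 27, 19, 351], [211, 85, 267, 81, 10113], [489, 101, 61, 40, 1405], [343, 134, 12, 18, 70], [259, 166, 24, 27, 441], [240, 188, 14, 9, 64], [358, 192, 34, 8, 222], [398, 197, 12, 11, 69], [243, 199, 22, 31, 434], [305, 218, 20, 10, 92], [425, 230, 24, 97, 1195], [273, 236, 9, 11, 55], [192, 247, 28, 24, 344], [264, 250, 21, 14, 138], [178, 267, 24, 30, 419], [214, 268, 19, 41, 407], [234, 272, 59, 45, 1183], [357, 277, 8, 19, 105], [233, 297, 12, 19, 127], [448, 323, 28, 24, 193], [401, 339, 11, 38, 191], [457, 355, 27, 52, 705], [363, 362, 5, 13, 54], [372, 422, 61, 34, 780], [436, 429, 14, 10, 107], [386, 439, 27, 20, 150]]
```

```bash
python3 -c "
from plant import env
print(env.hand_in())"
```

```text
the job is handed in; nothing more can be done
None
```

The gold control tube lies in both saddles, the hood is fully shut, the start key was pressed right down and came back up, and the job was handed in at about 21 s; I got no verdict back.

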